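# Nest the prop channels in the corner rack

### The arm

A 7-joint arm with a two-finger parallel gripper is mounted at the origin on the work surface. World frame = base frame: x ahead of the robot, y to its left, z up, the work surface at z = 0. Lengths are in m, angles in rad, forces in N, time in s.
With the tool pointing down it reaches from about 0.4 to 0.85 m from the base axis. Payload 6.9 kg.
Tool frame: the origin (TCP) lies midway between the tips of the shut fingers; the grasp point (between the pads) lies behind it (ctrl.pinch_z is the z of the grasp point in the tool frame, in m); z points along the fingers, y is the direction in which the jaws open and shut (so a half turn about z gives the same grasp; the last joint's range is limited). The gripper opens to 85 mm and grips with 20 to 120 N. Pads are 22 mm wide; open, the fingers measure 114 mm over their backs; the gripper's body (76 mm by 85 mm) begins 54 mm behind the grasp point. The pads swing forward as they close: fully open they stand 13 mm farther back than shut.
Start: joints at [1.304, 0.507, -0.238, 1.5, 0.126, 1.149, -0.155], TCP at [0.227, -0.582, 0.231] pointing down, gripper open.
Joint ranges: [-3.08, 3.08], [-0.24, 2.05], [-1.43, 1.35], [0, 2.5], [-1.52, 4.66], [0.17, 1.96], [-2.89, 2.89]. Speed limits (rad/s): [2.39, 2.39, 3.14, 3.14, 3.14, 3.14, 3.14].

### API

Orientations are given as a unit quaternion [w, x, y, z].
In Python, from station import ctrl, get_state, vision, ticket, models gives the robot as it stands. Calls block until the motion is done:
- ctrl.movep(position, orientation): joint-space move of the TCP to a pose.
- ctrl.movel(position, frame=None, max_speed=0.15): straight line of the TCP; frame=None keeps the orientation; max_speed is the mean speed in m/s.
- ctrl.set_joints(angles): joint-space move.
- ctrl.ungrasp() and ctrl.close_gripper(force=None): open the fingers fully, or close them until they stop; force is the grip in N (None keeps the last).
- ctrl.pause(seconds).
- ctrl.ik(position, orientation): joint angles nearest the present ones, or None.
- get_state(): the state.
- vision.grab_frame(name): name is "scene" or "top" or "wrist"; returns (picture, depth): 384x512x3 uint8, blue, green, red; 384x512 float32, m along the optical axis (not along the pixel's ray), 0 where there is no reading.
- vision.camera_info(name): a dict with "mtx" (3x3 intrinsics, pixels), "R" (3x3) and "t" (3): a world point X has camera coordinates R X + t; the wrist camera has in their place "hand_eye" (4x4, takes a point from camera to tool coordinates, whose origin is the TCP and whose axes are the flange's). Camera axes: x right, y down, z forward; pixel columns grow to the right and rows downward; lengths in m; the calibration is good to about 2 mm. A picture is of the moment at which its call begins: read the wrist's pose just before it. camera_info takes no time and is no camera call.
A pose or a line that the arm cannot do raises ctrl.Unreachable and nothing moves.
- ticket.close_job(): hands the job in, once; it reports no verdict.
Trained networks look in the newest picture that a camera, given by its name, has taken for a name from the list of things; names that differ only in an ending like _2 or _b are one class to them, and where a whole thing is asked for, a point or a joint stands for the part that bears it (a point fixed in the world has none). Each returns a list of dicts, best first, with "p" (0 to 1); they miss things now and then, are a little off and sometimes report something else, mostly with a low value. They report only what shows in the picture. A call takes as long as a camera call. They do not tell look-alikes from the thing itself.
- models.recognise(camera, target): "point" ([column, row] in pixels, amid what is visible of it).
- models.masks_of(camera, target): "mask" (384x512 bool, what is visible of it) and "point" ([column, row] in pixels, amid what is visible of it).
The state is a dict: "time": time; "qpos": joint angles; "qd": joint speeds; "tau": joint torques, N m; "tcp_pos": TCP position; "eef_rot": TCP orientation; "contact_force": force on the tool from outside, world axes, zero at the start; "wrist_torque": the same for the moment, N m; "width": finger opening in m.
Only numpy, scipy, OpenCV 4.12 (cv2) and the standard library are available. Lean on these libraries where they do the work, as an engineer would, in place of code of your own. Each camera call takes 0.05 s, during which the arm holds its last target.

### The job

Stow the two loose wooden U-channel props in the plywood rack, interlocked with the one already there: first push the one that faces the same way (mouth towards the robot) home against the back rail beside it, then push the flipped one fully in, so that its legs sit inside the other two and theirs inside it. Slide all the channels along the bench without lifting any of them, leave all three square, fully home and at rest, and do not shift the jars, tools and other things standing about.

Things in the scene. Friction and masses are not known exactly. Their poses are not given: they have to be found in the camera images.
- rack: plywood rack fixed on the bench, open to the robot. Origin: on the bench, mid face of its back rail; x points into the rail (within 0.2 rad of world x), y along it. Rail x 0 to 20 mm, 226 long, 36 tall. Cheek at each end: inner face y +-98 mm, 15 thick, 36 tall, from the rail to x -31 mm, then flaring out to x -53, |y| 121 mm. No floor: parts slide on the bench
- home_b (a point): fixed point of the rack, on the bench: where channel_b's origin is when home (rack x -37.5, y -49 mm); axes as the rack's, which channel_b's axes must match
- home_c (a point): fixed point of the rack, on the bench: where channel_c's origin is when fully home (rack x -53.5 mm, y 0); axes as the rack's; channel_c's x axis must point opposite to the rack's x
- channel_a: beech U-channel standing on its cut end (a U from above): 75 mm deep (x), 90 wide (y), 50 tall, web and legs 16 thick, mouth gap 58 wide x 59 deep, about 140 g. Origin: centre of the outline, at the underside. x axis points from mouth to web. Loose, already in place in the rack's +y half: web at the rail, mouth to the robot (x along the rack's x)
- channel_b: beech U-channel standing on its cut end (a U from above): 75 mm deep (x), 90 wide (y), 50 tall, web and legs 16 thick, mouth gap 58 wide x 59 deep, about 140 g. Origin: centre of the outline, at the underside. x axis points from mouth to web. Starts in front and to one side of the rack, mouth to the robot, x within 0.5 rad of the rack's x
- channel_c: beech U-channel standing on its cut end (a U from above): 75 mm deep (x), 90 wide (y), 50 tall, web and legs 16 thick, mouth gap 58 wide x 59 deep, about 140 g. Origin: centre of the outline, at the underside. x axis points from mouth to web. Starts on the other side, flipped: x within 0.5 rad of the rack's -x. Home, leg tips meet webs, some 10 mm sideways play each way
- jar_dark: loose bystander: brown glass jar with black lid, 48 mm across, 68 mm tall, standing; origin under its centre
- jar_white: loose bystander: clear jar with white lid, 48 mm across, 68 mm tall, standing; origin under its centre
- loupe: loose bystander: small black stand loupe, 38 mm across, 44 mm tall; origin under its centre
- weight: loose bystander: brass weight with a knob, 36 mm across, 44 mm tall; origin under its centre
- flat_brush: loose bystander: wide flat brush lying down, about 205 mm long (-110 to +95 mm along its x), 50 mm wide, 16 mm high
- spatula: loose bystander: spatula lying along its x axis, about 190 mm long
- dish: loose bystander: white bowl, 84 mm across, 30 mm tall; origin under its centre
Not all that is in view belongs to the job. What is shaped like the channel_c but red is not meant. What is shaped like the channel_b but red is not meant.

How it is judged:
By the outcome, as a careful person would: the job done as asked, in the order asked, and still so for the second after the job is handed in, with the robot touching nothing.
It also fails if it takes over 69 s, if anything falls off the work surface, if the arm or the gripper's body presses on something with over 40 N, if the wrist force passes 120 N, or if a joint passes its speed limit or range.

## Working session

There is one attempt and no reset: what is moved stays moved. The work goes in short steps, each a Python script; the robot and the scene stay as the last script left them, time stands still between calls to the robot, and variables do not carry over. Pictures are saved under pics/ and viewed, and the job is handed in when it is done.

```bash
ls; mkdir -p pics; python3 - <<'E'
from station import ctrl,get_state,vision
import cv2
s=get_state();print(s)
print(ctrl.pinch_z)
for n in("scene","top"):
    p,d=vision.grab_frame(n);cv2.imwrite(f"pics/{n}0.png",p)
    i=vision.camera_info(n);print(n,i)
print(vision.camera_info("wrist"))
E
```

```text
pics
{'time': 0.0, 'qpos': array([ 1.30450199,  0.50833437, -0.23752223,  1.50112661,  0.125682  ,
        1.14893392, -0.15481416]), 'qd': array([-0.00036696,  0.00080594, -0.00010272,  0.00285097, -0.00077133,
       -0.00039661,  0.00052967]), 'tau': array([ 3.93227574e-04, -6.20585489e+01, -2.18596101e+00, -2.49650198e+01,
        1.28407081e-02,  1.18627408e-02,  4.88809121e-05]), 'tcp_pos': array([ 0.2267981 , -0.58184766,  0.2304339 ]), 'eef_rot': array([-8.89564704e-04,  9.82771083e-01,  1.84824715e-01, -1.79364854e-04]), 'contact_force': array([0.32381255, 0.71293425, 0.618912  ]), 'wrist_torque': array([-0.00252041, -0.03083071, -0.00818495]), 'width': 0.08537852065439144}
-0.0187
scene {'mtx': array([[365.79708798,   0.        , 249.78241294],
       [  0.        , 365.79708798, 192.96742081],
       [  0.        ,   0.        ,   1.        ]]), 'R': array([[ 0.76593834,  0.64268463,  0.01717364],
       [ 0.47709154, -0.5502766 , -0.68525859],
       [-0.43095491,  0.53305922, -0.72809734]]), 't': array([-0.41199748, -0.2335793 ,  1.4510151 ])}
top {'mtx': array([[499.109
[... 160 characters left out ...]
9001, -0.99985336,  0.01160852],
       [-0.98429286,  0.01034789, -0.17623987],
       [ 0.1760939 , -0.01364505, -0.9842788 ]]), 't': array([-0.00772917,  0.54597516,  1.75438478])}
{'mtx': array([[295.5923386 ,   0.        , 258.67470457],
       [  0.        , 295.5923386 , 191.04555058],
       [  0.        ,   0.        ,   1.        ]]), 'hand_eye': array([[-1.60742630e-03, -9.64186057e-01, -2.65221913e-01,
         6.64732506e-02],
       [ 9.99998512e-01, -1.38385258e-03, -1.02982648e-03,
         1.24780869e-04],
       [ 6.25916302e-04, -2.65223174e-01,  9.64186847e-01,
        -1.42963593e-01],
       [ 0.00000000e+00,  0.00000000e+00,  0.00000000e+00,
         1.00000000e+00]])}
```

View pics/scene0.png

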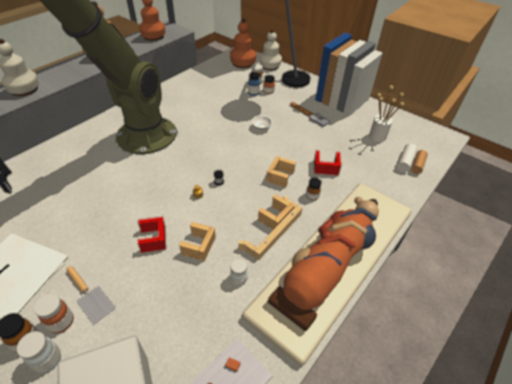

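View pics/top0.png

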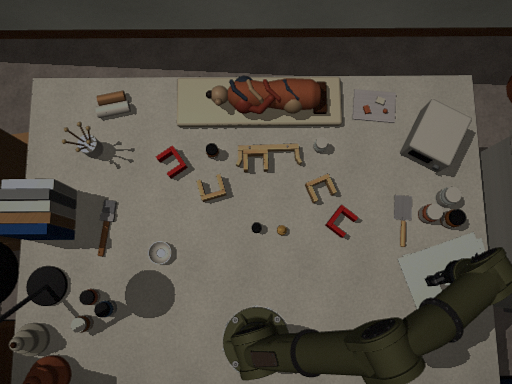

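```bash
cat > h.py <<'E'
import numpy as np,cv2
from station import ctrl,get_state,vision,models
from scipy.spatial.transform import Rotation as Rn
def qR(q): return Rn.from_quat([q[1],q[2],q[3],q[0]]).as_matrix()
def pose(cam,s=None):
    i=vision.camera_info(cam)
    if cam=="wrist":
        H=i["hand_eye"];R=qR(s["eef_rot"]);Rc=R@H[:3,:3];tc=R@H[:3,3]+s["tcp_pos"]
        return i["mtx"],Rc,tc
    return i["mtx"],i["R"].T,-i["R"].T@i["t"]
def cloud(cam,d,s=None):
    K,Rc,tc=pose(cam,s);v,u=np.mgrid[:384,:512]
    P=np.stack([(u-K[0,2])/K[0,0]*d,(v-K[1,2])/K[1,1]*d,d],-1)
    W=P@Rc.T+tc; W[d<=0]=np.nan; return W
def onplane(cam,uv,z,s=None):
    K,Rc,tc=pose(cam,s);uv=np.atleast_2d(uv)
    r=np.c_[(uv[:,0]-K[0,2])/K[0,0],(uv[:,1]-K[1,2])/K[1,1],np.ones(len(uv))]@Rc.T
    return tc+r*((z-tc[2])/r[:,2])[:,None]
def q_yaw(a): # tool down, tool y axis pointing at world angle a (about z)
    # tool z=-Z, y=(cos a,sin a,0), x=y x z
    y=np.array([np.cos(a),np.sin(a),0]);z=np.array([0,0,-1.]);x=np.cross(y,z)
    q=Rn.from_matrix(np.c_[x,y,z]).as_quat();return [q[3],q[0],q[1],q[2]]
E
python3 - <<'E'
from h import *
p,d=vision.grab_frame("top");W=cloud("top",d)
for t in["rack","channel_a","jar_dark","jar_white","loupe","weight","flat_brush","spatula","dish"]:
    for m in models.masks_of("top",t)[:5]:
        if m["p"]<.2: continue
        w=W[m["mask"]];print(t,round(m["p"],2),np.round(m["point"]),np.round(np.nanmedian(w,0),3),"zmax",np.round(np.nanpercentile(w[:,2],95),3))
c=cv2.resize(p[130:250,140:370],None,fx=3.4,fy=3.4,interpolation=cv2.INTER_CUBIC);cv2.imwrite("pics/c1.png",c)
E
```

```text
rack 0.75 [273. 148.] [ 0.69  -0.078  0.034] zmax 0.042
channel_a 0.9 [214. 193.] [0.527 0.149 0.048] zmax 0.057
channel_a 0.79 [176. 157.] [0.654 0.296 0.045] zmax 0.056
channel_a 0.78 [338. 216.] [ 0.428 -0.302  0.047] zmax 0.056
channel_a 0.72 [316. 183.] [ 0.549 -0.234  0.045] zmax 0.057
channel_a 0.56 [253. 156.] [ 0.666 -0.     0.048] zmax 0.056
jar_dark 0.7 [214. 149.] [0.675 0.151 0.065] zmax 0.073
jar_dark 0.67 [256. 153.] [ 0.665 -0.007  0.048] zmax 0.056
jar_white 0.66 [318. 142.] [ 0.694 -0.242  0.063] zmax 0.074
flat_brush 0.55 [106. 218.] [0.435 0.541 0.013] zmax 0.021
spatula 0.65 [404. 211.] [ 0.453 -0.54   0.005] zmax 0.021
dish 0.59 [160. 253.] [0.314 0.343 0.015] zmax 0.032
```

View pics/c1.png

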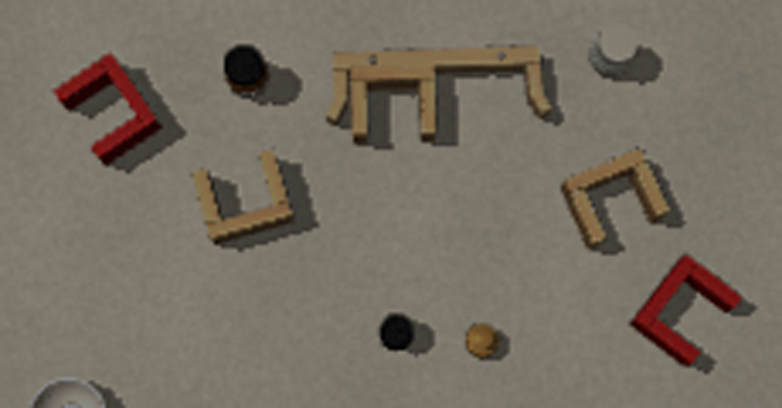

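```bash
python3 - <<'E'
from h import *
ctrl.movep([0.57,-0.05,0.27],q_yaw(-np.pi/2))
s=get_state();p,d=vision.grab_frame("wrist")
print(s["time"],s["tcp_pos"],s["qpos"])
cv2.imwrite("pics/w1.png",p);np.savez("w1.npz",p=p,d=d,s=s)
E
```

```text
2.8667 [ 0.56994334 -0.05124562  0.26986591] [ 0.35114003  0.41561439 -0.46282372  1.57724051  0.19555143  1.19514556
 -1.72216342]
```

View pics/w1.png

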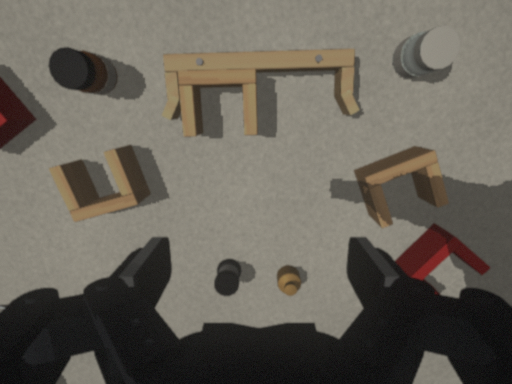

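```bash
cat > fit.py <<'E'
from h import *
from scipy.optimize import minimize
U=np.array([[-37.5,-45],[37.5,-45],[37.5,45],[-37.5,45],[-37.5,29],[21.5,29],[21.5,-29],[-37.5,-29]])/1000
# convex parts
Up=[np.array(a)/1000. for a in ([[21.5,-45],[37.5,-45],[37.5,45],[21.5,45]],[[-37.5,-45],[37.5,-45],[37.5,-29],[-37.5,-29]],[[-37.5,29],[37.5,29],[37.5,45],[-37.5,45]])]
Rp=[np.array(a)/1000. for a in ([[0,-113],[20,-113],[20,113],[0,113]],[[-31,98],[0,98],[0,113],[-31,113]],[[-31,-98],[0,-98],[0,-113],[-31,-113]],
 [[-31,98],[-53,121],[-53,136],[-31,113]],[[-31,-98],[-53,-121],[-53,-136],[-31,-113]])]
SC=4
def raster(parts,zm,zM,cam,s,x):
    """x=(x,y,yaw); hull of projected bottom/top of each convex part"""
    m=np.zeros((384*SC,512*SC),np.uint8);K,Rc,tc=pose(cam,s)
    c,n=np.cos(x[2]),np.sin(x[2]);R2=np.array([[c,-n],[n,c]])
    for P in parts:
        w=P@R2.T+x[:2]
        W=np.r_[np.c_[w,np.full(len(w),zm)],np.c_[w,np.full(len(w),zM)]]
        q=(W-tc)@Rc;uv=np.c_[q[:,0]/q[:,2]*K[0,0]+K[0,2],q[:,1]/q[:,2]*K[1,1]+K[1,2]]
        h=cv2.convexHull(((uv+.5)*SC*16).astype(np.float32)).astype(np.int32)
        cv2.fillConvexPoly(m,h,1,shift=4)
    return m
def fit(mask,items,x0,cam,s,dx=(.006,.006,.08)):
    M=cv2.resize(mask.astype(np.uint8),None,fx=SC,fy=SC,interpolation=cv2.INTER_NEAREST)
    n=len(items)
    def f(x):
        m=np.zeros_like(M)
        for k,(parts,a,b) in enumerate(items): m|=raster(parts,a,b,cam,s,x[3*k:3*k+3])
        return -np.count_nonzero(m&M)/np.count_nonzero(m|M)
    x=np.array(x0,float)
    for sc in(1,.4):
        sim=np.vstack([x]+[x+sc*np.eye(3*n)[i]*(list(dx)*n)[i] for i in range(3*n)])
        r=minimize(f,x,method="Nelder-Mead",options=dict(initial_simplex=sim,xatol=1e-5,fatol=1e-5,maxiter=300));x=r.x
    return x,-r.fun
E
cat > t1.py <<'E'
from fit import *
z=np.load("w1.npz",allow_pickle=True);p,d,s=z["p"],z["d"],z["s"].item()
W=cloud("wrist",d,s)
Z=W[...,2];print("bench z",np.nanmedian(Z[200:230,200:330]), "top z a",np.nanmedian(Z[73:80,195:245]))
v,u=np.mgrid[:384,:512]
box=lambda a,b,c,e:(u>a)&(u<b)&(v>c)&(v<e)
zm=.02;m=Z>zm
hsv=cv2.cvtColor(p,cv2.COLOR_BGR2HSV)
mb=m&box(345,455,140,232)&~((hsv[...,1]>200))
mc=m&box(45,155,138,225); mr=m&box(155,365,40,142)
o=p.copy();o[mb|mc|mr]=(0,255,0);cv2.imwrite("pics/m1.png",o)
b,i=fit(mb,[(Up,zm,.05)],[.55,-.234,.2],"wrist",s);print("b",b.round(4),i)
c,i2=fit(mc,[(Up,zm,.05)],[.53,.15,np.pi+.2],"wrist",s);print("c",c.round(4),i2)
r,i3=fit(mr,[(Rp,zm,.036),(Up,zm,.05)],[.70,-.06,0,.66,0,0],"wrist",s);print("rack,a",r.round(4),i3)
E
python3 t1.py
```

```text
bench z 0.00041804732352465623 top z a 0.050524499280859225
b [ 0.5364 -0.2397  0.3999] 0.9505338482507951
c [0.5431 0.1585 3.4176] 0.9635859418897609
rack,a [ 0.6818 -0.0515  0.0348  0.6611 -0.0028  0.0256] 0.7981176470588235
```

```bash
cat >> t1.py <<'E'
def ov(img,items):
    o=cv2.resize(img,None,fx=SC,fy=SC,interpolation=cv2.INTER_CUBIC)
    for parts,a,b,x in items:
        m=raster(parts,a,b,"wrist",s,x);cs,_=cv2.findContours(m,cv2.RETR_LIST,cv2.CHAIN_APPROX_NONE);cv2.drawContours(o,cs,-1,(0,255,0),2)
    return o
o=ov(p,[(Up,zm,.05,b),(Up,zm,.05,c),(Rp,zm,.036,r[:3]),(Up,zm,.05,r[3:])])
cv2.imwrite("pics/o1.png",cv2.resize(o[30*4:240*4,40*4:470*4],(800,390),interpolation=cv2.INTER_AREA))
E
python3 t1.py
```

```text
bench z 0.00041804732352465623 top z a 0.050524499280859225
b [ 0.5364 -0.2397  0.3999] 0.9505338482507951
c [0.5431 0.1585 3.4176] 0.9635859418897609
rack,a [ 0.6818 -0.0515  0.0348  0.6611 -0.0028  0.0256] 0.7981176470588235
```

View pics/o1.png

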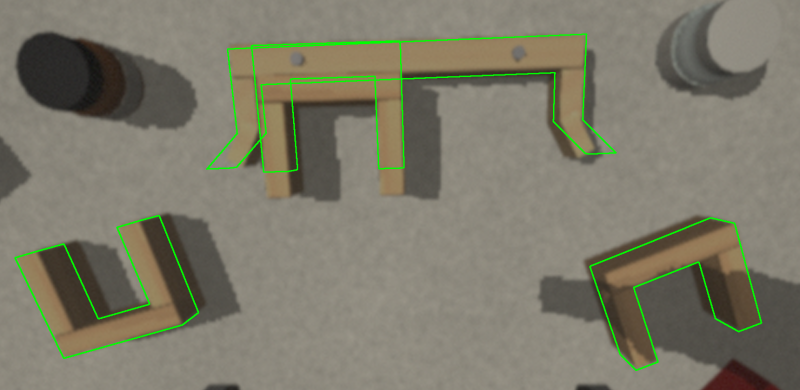

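View pics/m1.png

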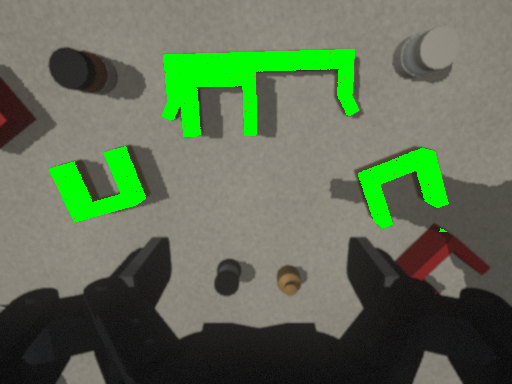

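```bash
cat > t2.py <<'E'
exec(open("t1.py").read().split("b,i=fit")[0])
best=None
for w in (15,8):
  for sgn in (0,):
    n=15*np.array([22,23])/np.hypot(22,23) # normal-based thickness
    fl=np.array([[-31,98],[-53,121],[-53+n[1]*.7,121+n[0]*.7],[-31,113]]) if w==8 else np.array([[-31,98],[-53,106],[-53,121],[-31,113]])
    R2=Rp[:3]+[fl/1000.,fl*[1,-1]/1000.]
    for xr in(.69,.71):
        r,i=fit(mr,[(R2,zm,.036),(Up,zm,.05)],[xr,-.06,0.03,xr-.0375,-.01,0.03],"wrist",s,(.008,.012,.03));print(w,xr,r.round(4),round(i,3))
        if best is None or i>best[1]: best=(r,i,R2)
r,_,R2=best
dlt=r[3:5]-r[:2];c,n=np.cos(r[2]),np.sin(r[2]);print("a in rack",c*dlt[0]+n*dlt[1],-n*dlt[0]+c*dlt[1])
exec(open("t1.py").read().split("E\n")[0][open("t1.py").read().index("def ov"):].split("o=ov")[0])
o=ov(p,[(R2,zm,.036,r[:3]),(Up,zm,.05,r[3:])])
cv2.imwrite("pics/o2.png",cv2.resize(o[30*4:150*4,140*4:380*4],(800,400),interpolation=cv2.INTER_AREA))
E
python3 t2.py
```

```text
bench z 0.00041804732352465623 top z a 0.050524499280859225Traceback (most recent call last):
  File "t2.py", line 9, in <module>
    r,i=fit(mr,[(R2,zm,.036),(Up,zm,.05)],[xr,-.06,0.03,xr-.0375,-.01,0.03],"wrist",s,(.008,.012,.03));print(w,xr,r.round(4),round(i,3))
        ~~~^^^^^^^^^^^^^^^^^^^^^^^^^^^^^^^^^^^^^^^^^^^^^^^^^^^^^^^^^^^^^^^^^^^^^^^^^^^^^^^^^^^^^^^^^^^
  File "fit.py", line 30, in fit
    r=minimize(f,x,method="Nelder-Mead",options=dict(initial_simplex=sim,xatol=1e-5,fatol=1e-5,maxiter=300));x=r.x
    res = _minimize_neldermead(fun, x0, args, callback, bounds=bounds,
                               **options)
    fsim[j] = func(sim[j])
              ~~~~^^^^^^^^
    fx = function(np.copy(x), *(wrapper_args + args))
  File "fit.py", line 25, in f
    for k,(parts,a,b) in enumerate(items): m|=raster(parts,a,b,cam,s,x[3*k:3*k+3])
                                              ~~~~~~^^^^^^^^^^^^^^^^^^^^^^^^^^^^^^
  File "fit.py", line 11, in raster
    m=np.zeros((384*SC,512*SC),np.uint8);K,Rc,tc=pose(cam,s)
                                                 ~~~~^^^^^^^
  File "h.py", line 6, in pose
    i=vision.camera_info(cam)
ValueError: time passes only in moves, steps and waits
```

```bash
python3 - <<'E'
t=open("h.py").read().replace("    i=vision.camera_info(cam)\n","    if cam not in _ci: _ci[cam]=vision.camera_info(cam)\n    i=_ci[cam]\n").replace("def qR","_ci={}\ndef qR",1)
open("h.py","w").write(t)
E
python3 t2.py
```

```text
bench z 0.00041804732352465623 top z a 0.050524499280859225
15 0.69 [ 0.6825 -0.0514  0.0244  0.6436 -0.0033  0.0141] 0.956
15 0.71 [ 0.6825 -0.0514  0.0234  0.6436 -0.0033  0.0143] 0.956
8 0.69 [ 0.6825 -0.0513  0.0238  0.6436 -0.0034  0.0167] 0.932
8 0.71 [ 0.6825 -0.0515  0.0235  0.6436 -0.0033  0.015 ] 0.932
a in rack -0.03780262201659283 0.04900483936953975
```

View pics/o2.png

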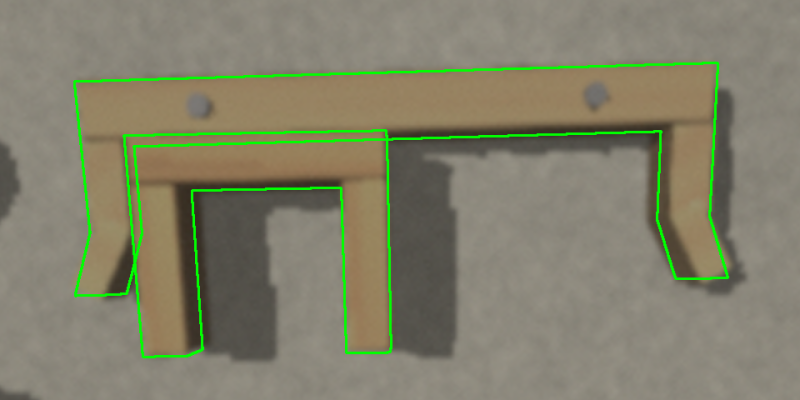

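```bash
cat >> h.py <<'E'
RACK=np.array([.6825,-.0514,.024])
def tf(pz,l): # pose (x,y,yaw) , local -> world xy
    c,n=np.cos(pz[2]),np.sin(pz[2]);return np.array([pz[0]+c*l[0]-n*l[1],pz[1]+n*l[0]+c*l[1]])
def rk(x,y,yaw=0): return np.r_[tf(RACK,(x,y)),RACK[2]+yaw]
def snap(name):
    s=get_state();p,d=vision.grab_frame("wrist");cv2.imwrite(f"pics/{name}.png",p);np.savez(name+".npz",p=p,d=d,s=s);return s,p,d
E
python3 - <<'E'
from h import *
b=np.array([.5364,-.2397,.40]);g=(-.026,-.037);z=.034
q=q_yaw(-np.pi/2+.40);w=tf(b,g);print(w)
ctrl.movep([*w,.13],q)
ctrl.movel([*w,z],max_speed=.12)
s=get_state();print(s["tcp_pos"],s["contact_force"])
ctrl.close_gripper(force=40)
s=get_state();print(s["time"],s["tcp_pos"],s["contact_force"],s["width"])
snap("w2")
E
```

```text
[ 0.52686089 -0.28390413]
[ 0.527506   -0.28385491  0.03470216] [-0.28865148  0.44483395  0.09903694]
5.575 [ 0.5270437  -0.28410636  0.03431988] [-0.01423473 -0.24601913  3.51933945] 0.014797511948081475
```

View pics/w2.png

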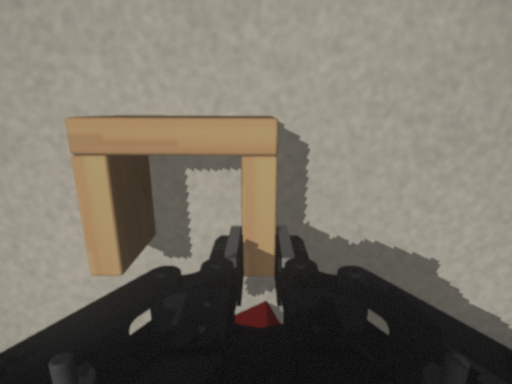

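```bash
python3 - <<'E'
from h import *
g=(-.026,-.037)
t=rk(-.115,-.049);w=tf(t,g);q=q_yaw(-np.pi/2+RACK[2])
ctrl.movel([*w,.0343],frame=q,max_speed=.12)
s,p,d=snap("w3");print(s["time"],s["tcp_pos"],w,s["contact_force"],s["width"])
E
```

```text
6.975 [ 0.54369468 -0.14063947  0.03429567] [ 0.54360441 -0.14075891] [0.03379917 2.01705219 2.8014398 ] 0.015014979723343695
```

View pics/w3.png

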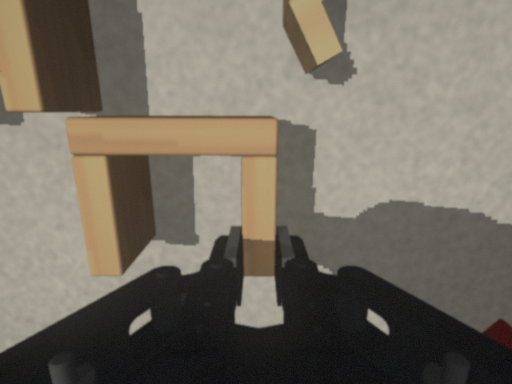

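```bash
python3 - <<'E'
from h import *
z=np.load("w3.npz",allow_pickle=True);s=z["s"].item()
def rl(uv,zz):
    P=onplane("wrist",uv,zz,s)[:,:2]-RACK[:2];c,n=np.cos(RACK[2]),np.sin(RACK[2]);return np.c_[P@[c,n],P@[-n,c]].round(4)
print(rl([[68,117],[277,117],[242,275],[275,275],[42,110],[30,5],[6,110]],.05))
print(rl([[311,66],[341,50]],.036))
p=z["p"];cv2.imwrite("pics/c3.png",cv2.resize(p[:140,:360],None,fx=2.2,fy=2.2,interpolation=cv2.INTER_CUBIC))
E
```

```text
[[-0.0772 -0.0064]
 [-0.0773 -0.0938]
 [-0.1516 -0.078 ]
 [-0.1516 -0.094 ]
 [-0.0744  0.0039]
 [-0.0358  0.0009]
 [-0.0744  0.0189]]
[[-0.0557 -0.1094]
 [-0.0492 -0.1222]]
```

View pics/c3.png

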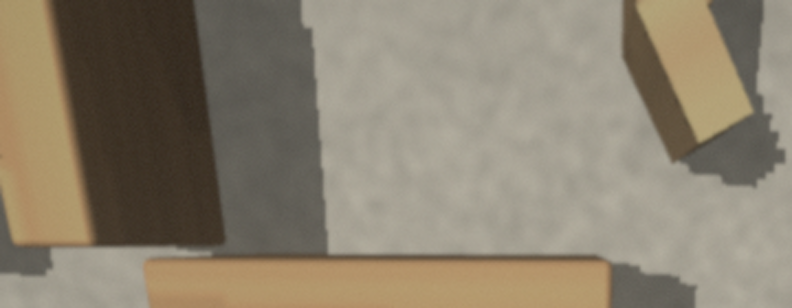

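```bash
python3 - <<'E'
from h import *
g=(-.026,-.037)
def go(x,v): 
    w=tf(rk(x,-.049),g);ctrl.movel([*w,.0343],max_speed=v)
    s=get_state();print(x,round(s["time"],2),s["contact_force"].round(1));return s
go(-.060,.12);go(-.042,.06)
for x in(-.040,-.0385,-.037,-.0355,-.034):
    s=go(x,.03)
    if s["contact_force"][0]<-8: break
s,p,d=snap("w4")
E
```

```text
-0.06 7.63 [ 1.8 -0.   3.2]
-0.042 8.08 [1.5 1.  2.7]
-0.04 8.33 [-1.7  0.3  5.3]
-0.0385 8.58 [-2.6 -0.8  5.7]
-0.037 8.83 [-2.3 -0.2  5.6]
-0.0355 9.08 [-3.1 -0.9  6.3]
-0.034 9.33 [-7.2 -0.1  9.5]
```

View pics/w4.png

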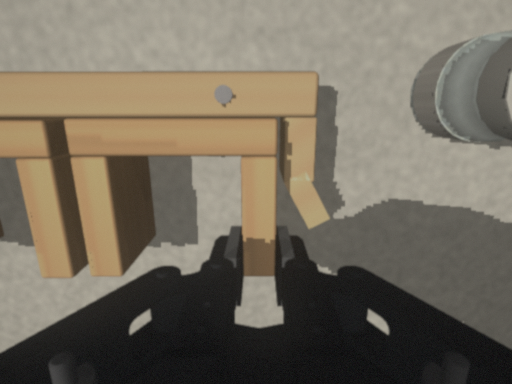

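```bash
python3 - <<'E'
from h import *
g=(-.026,-.037)
for x in(-.033,-.032,-.031):
    w=tf(rk(x,-.049),g);ctrl.movel([*w,.0343],max_speed=.03)
    s=get_state();print(x,s["tcp_pos"].round(4),s["contact_force"].round(1))
    if s["contact_force"][0]<-18: break
ctrl.ungrasp()
s=get_state()
w=s["tcp_pos"].copy();w[2]=.14;ctrl.movel(w,max_speed=.15)
ctrl.movep([.56,-.05,.25],q_yaw(-np.pi/2))
s,p,d=snap("w5");print(s["time"],s["contact_force"])
E
```

```text
-0.033 [ 0.6218 -0.1392  0.0343] [-9.4 -1.  12.6]
-0.032 [ 0.6217 -0.1392  0.0343] [-13.   -0.1  14.7]
-0.031 [ 0.6217 -0.1392  0.0343] [-16.7   0.3  17. ]
12.35 [-0.57096972  0.2959618   0.05520048]
```

View pics/w5.png

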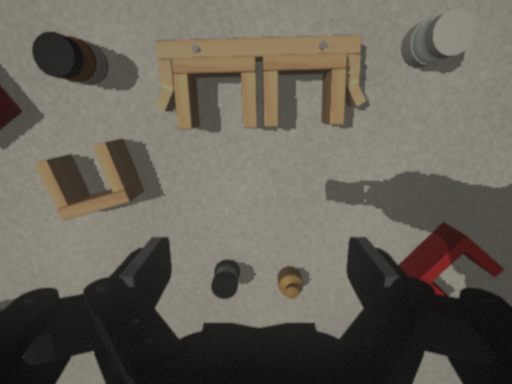

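```bash
cat > t3.py <<'E'
from fit import *
z=np.load("w5.npz",allow_pickle=True);p,d,s=z["p"],z["d"],z["s"].item()
Z=cloud("wrist",d,s)[...,2];v,u=np.mgrid[:384,:512]
box=lambda a,b,c,e:(u>a)&(u<b)&(v>c)&(v<e)
zm=.02;m=Z>zm
fl=np.array([[-31,98],[-53,106],[-53,121],[-31,113]]);R2=Rp[:3]+[fl/1000.,fl*[1,-1]/1000.]
mr=m&box(145,375,25,140);mc=m&box(30,150,128,225)
c,i2=fit(mc,[(Up,zm,.05)],[.543,.1585,3.417],"wrist",s);print("c",c.round(4),i2)
r,i3=fit(mr,[(R2,zm,.036),(Up,zm,.05),(Up,zm,.05)],[*RACK,*rk(-.0375,.049),*rk(-.0375,-.049)],"wrist",s,(.004,.004,.02));print(r[:3].round(4),i3)
for k in(3,6):
    D=r[k:k+2]-r[:2];a=r[2];print("in rack",(np.cos(a)*D[0]+np.sin(a)*D[1]).round(4),(-np.sin(a)*D[0]+np.cos(a)*D[1]).round(4),(r[k+2]-a).round(4))
E
python3 t3.py
```

```text
c [0.543  0.1585 3.4174] 0.9639587108974864
[ 0.6824 -0.0516  0.0233] 0.9664791111291996
in rack -0.0377 0.0491 0.0016
in rack -0.037 -0.0487 -0.0006
```

```bash
python3 - <<'E'
from h import *
z=np.load("w5.npz",allow_pickle=True);s=z["s"].item();W=cloud("wrist",z["d"],s)
for n,(a,b,c,e) in dict(loupe=(208,242,255,300),weight=(275,305,262,300)).items():
    w=W[c:e,a:b].reshape(-1,3);w=w[(w[:,2]>.02)&(w[:,2]<.06)];print(n,w.min(0).round(3),w.max(0).round(3))
c=np.array([.543,.1585,3.4174]);w=tf(c,(.0295,0));print(w)
for a in(c[2]-np.pi,c[2]):
    print(a,ctrl.ik([*w,.034],q_yaw(a)))
    print(ctrl.ik([*rk(-.14,0)[:2],.034],q_yaw(a-.25)))
E
```

```text
loupe [ 0.38  -0.022  0.02 ] [0.415 0.013 0.046]
weight [ 0.373 -0.112  0.02 ] [ 0.405 -0.078  0.045]
[0.51461493 0.15046645]
0.2758073464102071 [ 0.08640112  0.68680842 -0.65370389  1.962413    0.63566758  0.70688511
 -0.68386645]
[ 0.43309074  0.68165344 -0.59264151  1.93871956  0.58049391  0.69671391
 -0.4889728 ]
3.4174 [-0.68004863  0.68447618  0.55421131  1.97219381 -0.58432528  0.64750215
 -2.61331021]
[-0.29169617  0.69387861  0.55424994  1.94805343 -0.57941395  0.66204274
 -2.48690273]
```

```bash
python3 - <<'E'
from h import *
c=np.array([.543,.1585,3.4174]);g=(.0295,0);w=tf(c,g)
q=q_yaw(c[2]-np.pi)
ctrl.movep([*w,.12],q);ctrl.movel([*w,.034],max_speed=.12)
ctrl.close_gripper(force=40)
s=get_state();print(s["time"],s["tcp_pos"],s["contact_force"].round(1),s["width"])
q=q_yaw(RACK[2])
def go(x,y,v,f=None):
    w=tf(rk(x,y,np.pi),g);ctrl.movel([*w,.0343],frame=f,max_speed=v)
    s=get_state();print(x,y,s["time"],s["contact_force"].round(1),s["width"])
go(-.145,.07,.12,q);go(-.13,0,.12)
snap("w6")
E
```

```text
14.9333 [0.51496807 0.15058606 0.03427451] [ 1.6 -0.7  2.6] 0.015181549498596836
-0.145 0.07 16.2167 [ 0.5 -2.6  5.8] 0.015354081559749187
-0.13 0 16.9667 [-0.  -1.8  3.2] 0.0153889527140529
```

View pics/w6.png

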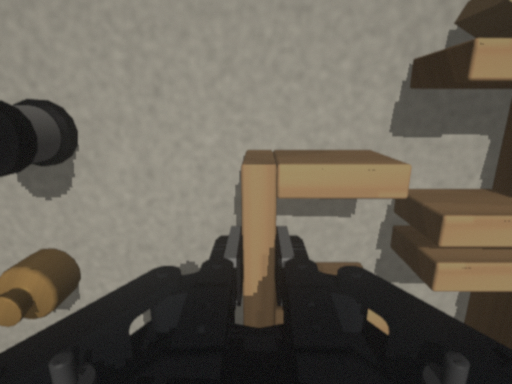

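```bash
python3 - <<'E'
from h import *
z=np.load("w6.npz",allow_pickle=True);s=z["s"].item()
P=onplane("wrist",[[405,163],[407,197],[277,163],[275,197],[440,217],[440,246],[475,77],[475,40]],.05,s)[:,:2]-RACK[:2];c,n=np.cos(RACK[2]),np.sin(RACK[2])
print(np.c_[P@[c,n],P@[-n,c]].round(4))
E
```

```text
[[-0.0961  0.0436]
 [-0.0932  0.0281]
 [-0.1519  0.0437]
 [-0.1525  0.0283]
 [-0.0769  0.0185]
 [-0.0745  0.004 ]
 [-0.0724  0.0786]
 [-0.075   0.0922]]
```

```bash
python3 - <<'E'
from h import *
g=(.0295,0)
w=tf(rk(-.1085,0,np.pi),g);ctrl.movel([*w,.0343],max_speed=.08)
s=get_state();print(s["contact_force"].round(1))
ctrl.ungrasp()
w=get_state()["tcp_pos"].copy();w[2]=.14;ctrl.movel(w,max_speed=.15)
ctrl.close_gripper()
ctrl.movep([*rk(-.20,0)[:2],.20],q_yaw(-np.pi/2+RACK[2]))
s,p,d=snap("w7");print(s["time"],s["tcp_pos"])
E
```

```text
[1.9 0.9 0.7]
20.8917 [ 0.48262142 -0.05612175  0.1998712 ]
```

View pics/w7.png

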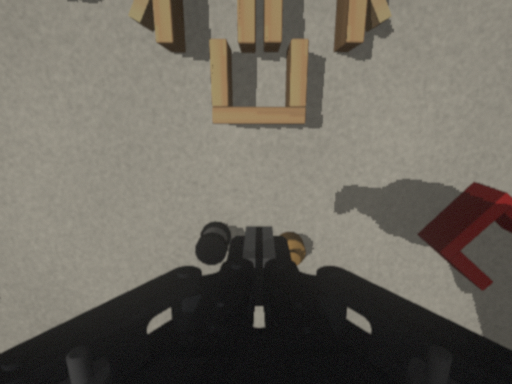

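```bash
python3 - <<'E'
from h import *
def go(x,z,v):
    w=rk(x,0)[:2];ctrl.movel([*w,z],max_speed=v);s=get_state();print(x,round(s["time"],2),s["tcp_pos"].round(4),s["contact_force"].round(1));return s
go(-.175,.10,.2);go(-.175,.012,.12)
go(-.155,.012,.06);go(-.14,.012,.05);go(-.125,.012,.05);go(-.112,.012,.05)
snap("w8")
E
```

```text
-0.175 21.61 [ 0.5077 -0.0555  0.1003] [0.4 0.3 0.1]
-0.175 22.49 [ 0.5081 -0.0556  0.0127] [ 0.4 -0.1  0.4]
-0.155 22.98 [ 0.5279 -0.0551  0.012 ] [-0.9  0.2  0.2]
-0.14 23.43 [ 0.5428 -0.0547  0.0119] [0.  0.4 0. ]
-0.125 23.88 [ 0.5579 -0.0543  0.0119] [ 0.3 -0.3  0.5]
-0.112 24.28 [ 0.571 -0.054  0.012] [-0.1  0.2 -0.5]
```

View pics/w8.png

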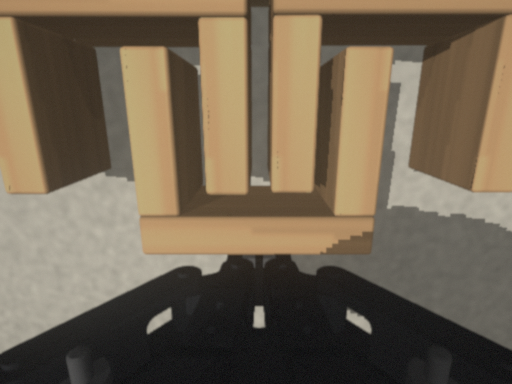

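```bash
python3 - <<'E'
from h import *
x=-.112
while x<-.094:
    x+=.0015 if x<-.104 else .001
    w=rk(x,0)[:2];ctrl.movel([*w,.012],max_speed=.03);s=get_state();print(round(x,4),round(s["time"],2),s["tcp_pos"].round(4),s["contact_force"].round(1))
    if s["contact_force"][0]<-15: break
snap("w9")
w=rk(x-.03,0)[:2];ctrl.movel([*w,.012],max_speed=.1);ctrl.movel([*w,.12],max_speed=.2)
ctrl.movep([.56,-.05,.25],q_yaw(-np.pi/2))
s,p,d=snap("w10");print(s["time"])
E
```

```text
-0.1105 24.58 [ 0.5721 -0.0541  0.012 ] [ 0.7 -0.1  0.4]
-0.109 24.83 [ 0.5736 -0.054   0.012 ] [-1.   0.1 -0.5]
-0.1075 25.08 [ 0.5752 -0.054   0.012 ] [-0.2 -0.1 -0.6]
-0.106 25.33 [ 0.5767 -0.0539  0.012 ] [-0.5  0.7 -0.5]
-0.1045 25.58 [ 0.5783 -0.0539  0.012 ] [-0.2 -0.2  0.6]
-0.103 25.83 [ 0.5797 -0.0539  0.012 ] [-0.9 -0.5 -0.8]
-0.102 26.08 [ 0.5806 -0.0538  0.012 ] [-0.3 -0.4  1. ]
-0.101 26.33 [ 0.5815 -0.0539  0.012 ] [-1.5  0.   0.3]
-0.1 26.58 [ 0.5817 -0.0539  0.0119] [-3.9  0.1  2.8]
-0.099 26.83 [ 0.5817 -0.0539  0.0118] [-7.8  0.   4.4]
-0.098 27.08 [ 0.5816 -0.0539  0.0117] [-10.4   0.3   6.7]
-0.097 27.33 [ 0.5816 -0.0538  0.0115] [-12.1   1.1   8.6]
-0.096 27.58 [ 0.5816 -0.0539  0.0115] [-14.7   0.   10.5]
-0.095 27.83 [ 0.5815 -0.0539  0.0114] [-19.3   0.4  13.9]
29.6083
```

View pics/w9.png

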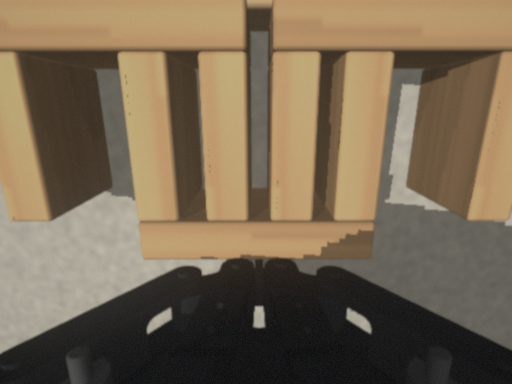

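View pics/w10.png

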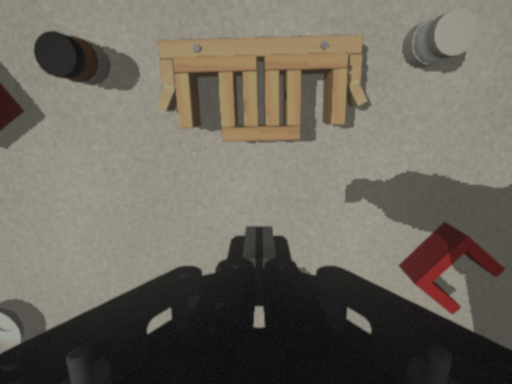

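```bash
sed 's/w5.npz/w10.npz/;/^mr=/,$d' t3.py > t4.py; cat >> t4.py <<'E'
mr=m&box(145,375,25,150)
r,i3=fit(mr,[(R2,zm,.036),(Up,zm,.05),(Up,zm,.05),(Up,zm,.05)],[*RACK,*rk(-.0375,.049),*rk(-.0375,-.049),*rk(-.0535,0,np.pi)],"wrist",s,(.004,.004,.02));print(r[:3].round(4),i3)
for k in(3,6,9):
    D=r[k:k+2]-r[:2];a=r[2];print("in rack",(np.cos(a)*D[0]+np.sin(a)*D[1]).round(4),(-np.sin(a)*D[0]+np.cos(a)*D[1]).round(4),(r[k+2]-a).round(4))
p,_=vision.grab_frame("top");cv2.imwrite("pics/top2.png",p)
o=cv2.imread("pics/top0.png");df=cv2.absdiff(p,o).max(2);df[280:]=0
cv2.imwrite("pics/diff.png",(np.minimum(df.astype(int)*3,255)).astype(np.uint8))
print(get_state()["time"])
E
python3 t4.py
```

```text
[ 0.6823 -0.0516  0.0228] 0.9665800972874928
in rack -0.0371 0.0492 0.0031
in rack -0.0368 -0.0489 -0.0015
in rack -0.0529 0.0013 3.1493
29.7083
```

View pics/diff.png

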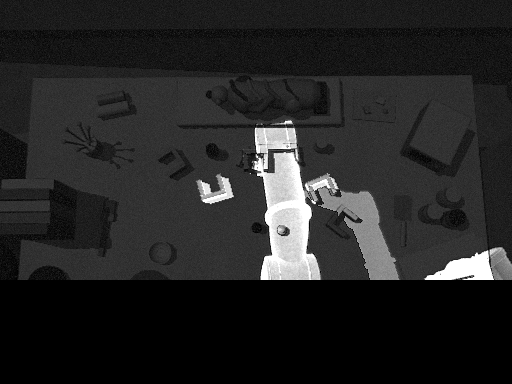

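View pics/top2.png

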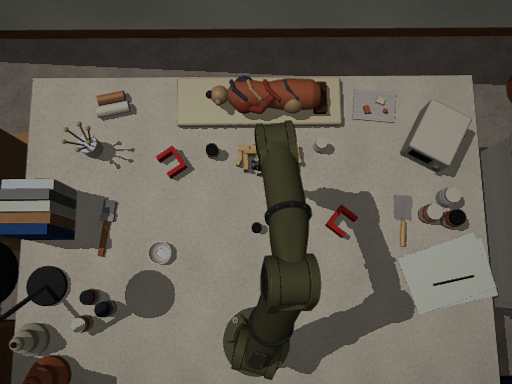

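```bash
python3 - <<'E'
from station import ticket
print(ticket.close_job())
E
```

```text
the job is handed in; nothing more can be done
None
```

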